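# Push the row of reagent bottles home in the feed lane

### The arm

A 7-joint arm with a two-finger parallel gripper is mounted at the origin on a cart in front of the work surface, level with it; the furniture and walls round the work are solid. World frame = base frame: x ahead of the robot, y to its left, z up, the work surface at z = 0. Lengths are in m, angles in rad, forces in N, time in s.
With the tool pointing down it reaches from about 0.425 to 0.925 m from the base axis. Payload 6.8 kg.
Tool frame: the origin (TCP) lies on the mounting face of the last link; the fingertips stand 182 mm ahead of it and the grasp point (between the pads) lies 163 mm ahead of it; z points along the fingers, y is the line along which they close (so a half turn about z gives the same grasp; the last joint's range is limited). The gripper opens to 88 mm and grips with 3 to 60 N. Pads are 20 mm wide; open, the fingers measure 115 mm over their backs; the gripper's body (75 mm by 178 mm) begins 61 mm behind the grasp point.
Start: joints at [-1.284, 0.477, 0.022, 1.555, -0.011, 1.109, -0.083], TCP at [0.26, 0.623, 0.405] pointing down, gripper open.
Joint ranges: [-2.96, 2.96], [-0.34, 2.1], [-1.41, 1.46], [0.24, 2.44], [-1.37, 4.51], [0.17, 1.92], [-2.96, 2.96]. Speed limits (rad/s): [2.39, 2.39, 3.14, 3.14, 3.14, 3.14, 3.14].

### API

Orientations are given as a unit quaternion [x, y, z, w].
In Python, from workcell import env, snapshot, camera_params, workorder, finder gives the robot as it stands.
- The arm moves only by the shell command python3 -m crank 'ROWS' [FORCE]. ROWS is JSON, a list of rows, each an object of numbers: "dx", "dy", "dz": the shift along the world's x, y, z in mm; "yaw": the turn about the world's z in degrees; "jaw": the closure, from -1 (fully open) to 1 (shut). A call has 1 to 12 rows; each row shifts and turns the commanded pose from where the row before left it; what a row does not reach is not made up. A row lasts 1/8 s, in which the tool goes at most 62.5 mm and 10.7 degrees, less where a joint would pass 70% of its speed; a pose out of reach is approached as far as the arm can. A call is refused whole if a number of a shift passes 62.5 or a number of a turn 10.7, either way. A call with a gripper value outside its range is refused whole. The fingers move at their own pace and stop on an object; FORCE is the grip in N (left out, the last holds). Time passes only in rows, so rows that do not move let the fingers close. It gives the time, the measured TCP pose, the force and the opening at its end, in the units of the state.
- env.observe(): the state, without advancing time (a new reading comes with each control period).
- snapshot(name): name is "scene" or "top"; returns (picture, depth): 480x640x3 uint8, blue, green, red; 480x640 float32, m along the optical axis (not along the pixel's ray), 0 where there is no reading.
- camera_params(name): a dict with "fx", "fy", "cx", "cy" (pixels), "rvec" (rotation vector, rad) and "tvec" (3), from world to camera coordinates, as OpenCV has them. Camera axes: x right, y down, z forward; pixel columns grow to the right and rows downward; lengths in m; the calibration is good to about 2 mm. A picture is of the moment at which its call begins. camera_params takes no time and is no camera call.
- workorder.close_job(): hands the job in, once; it reports no verdict.
Trained networks look in the newest picture that a camera, given by its name, has taken for a name from the list of things; names that differ only in an ending like _2 or _b are one class to them, and where a whole thing is asked for, a point or a joint stands for the part that bears it (a point fixed in the world has none). Each returns a list of dicts, best first, with "score" (0 to 1); they miss things now and then, are a little off and sometimes report something else, mostly with a low value. They report only what shows in the picture. A call takes as long as a camera call. They do not tell look-alikes from the thing itself.
- finder.outline_of(camera, label): "region" (480x640 bool, what is visible of it) and "point" ([column, row] in pixels, amid what is visible of it).
- finder.spot_point(camera, label): "point" ([column, row] in pixels: a listed point, or the origin of a listed thing).
The state is a dict: "time": time; "q": joint angles; "qd": joint speeds; "effort": joint torques, N m; "ee_pos": TCP position; "ee_rot": TCP orientation; "force": force on the tool from outside, world axes, zero at the start; "wrist_torque": the same for the moment, N m; "opening": finger opening in m.
Only numpy, scipy, OpenCV 4.12 (cv2) and the standard library are available. Lean on these libraries where they do the work, as an engineer would, in place of code of your own. Each camera call takes 0.05 s, during which the arm holds its last target. There are 200 camera calls.

### The job

Close up the row of four small amber reagent bottles that stands at the mouth of the feed lane, then slide it into the lane as one block, pushing from the rearmost bottle, until the front bottle sits against the end stop, and press it home there for a moment with about 10 N, never more than 20 N. Keep the bottles on the bench, upright and in line all the way, leave them standing tight together against the stop, and do not disturb the other things around.

Things in the scene. Friction and masses are not known exactly. Their poses are not given: they have to be found in the camera images.
- lane: Feed lane fixed to the bench: two slick aluminium rails 12 mm thick, 30 mm high, 52 mm clear between, no floor (bottles slide on the bench). Origin: on the bench, on the centre line, at the mouth end of the rails. x points into the lane, y left looking in, z up. Rails from x = 0 to 235 mm; a blue lead-in widens from 52 mm at x = 0 to 78 mm at x = -60 mm.
- stop_zone (a point): Fixed point of the lane, on the bench at its x = 177 mm, y = 0: middle of the zone where the grey end stop (40 mm high, black thumb nut on top) is clamped. The stop face that the front bottle must meet lies somewhere from 17 mm before to 18 mm behind this point, set differently each time and not measured: find it by feel or eye. It does not give under 20 N.
- bottle_1: Small amber reagent bottle with a teal cap, number 1 of 4 in the row (front one, standing between the rails). Smooth, round, 47 mm in diameter, 80 mm tall, loose, 55 to 115 g; origin at the centre of its underside, z up. At first 48 to 60 mm from its neighbour centre to centre (47 mm touching), up to 6 mm off the lane's centre line.
- bottle_2: Small amber reagent bottle with a teal cap, number 2 of 4 in the row (second). Smooth, round, 47 mm in diameter, 80 mm tall, loose, 55 to 115 g; origin at the centre of its underside, z up. At first 48 to 60 mm from its neighbour centre to centre (47 mm touching), up to 6 mm off the lane's centre line.
- bottle_3: Small amber reagent bottle with a teal cap, number 3 of 4 in the row (third). Smooth, round, 47 mm in diameter, 80 mm tall, loose, 55 to 115 g; origin at the centre of its underside, z up. At first 48 to 60 mm from its neighbour centre to centre (47 mm touching), up to 6 mm off the lane's centre line.
- bottle_4: Small amber reagent bottle with a teal cap, number 4 of 4 in the row (rearmost one, farthest out of the lane). Smooth, round, 47 mm in diameter, 80 mm tall, loose, 55 to 115 g; origin at the centre of its underside, z up. At first 48 to 60 mm from its neighbour centre to centre (47 mm touching), up to 6 mm off the lane's centre line.
- big_bottle: Bystander: larger amber bottle with a white cap, 57 mm in diameter, 98 mm tall, beyond the lane; origin at the centre of its underside.
- vial_white: Bystander: white vial with a blue cap, 12 mm in diameter, 33 mm tall, beyond the row as the robot sees it; origin at the centre of its underside.
- vial_brown: Bystander: brown vial with a black cap, 12 mm in diameter, 33 mm tall, beyond the row as the robot sees it; origin at the centre of its underside.
- door_edge (a point): Hazard, fixed: point on the bench below the free front edge of the chromatograph's tall open door, which stands more than 0.6 m high between the autosampler on the left and the row; the door runs from here away from the robot. Pass round it on the robot's side, with some 0.15 m to spare for the wrist.
- fitting_case: Bystander: flat teal box with a clear lid, 52 x 67 x 20 mm, on the free bench to the left of the row's tail; origin at the centre of its underside.
There are look-alikes about, which are no part of the job. What is shaped like the bottle_4 but pink or red is not meant.

How it is judged:
On the way, in this order (a step that is already met when the one before it is completed fails the run):
1. the row is closed up (neighbours at most 49.5 mm apart, centre to centre) while the rearmost bottle is still at least 45 mm outside the mouth (horizontal distance between bottle_1 and bottle_2 below 0.0495 m and horizontal distance between bottle_2 and bottle_3 below 0.0495 m and horizontal distance between bottle_3 and bottle_4 below 0.0495 m and x of bottle_4 in the frame of lane below -0.045 m), for 0.1 s.
2. the closed row is pressed home: the front bottle bears on the stop with at least 3 N, over 0.2 s (horizontal distance between bottle_1 and bottle_2 below 0.0495 m and horizontal distance between bottle_2 and bottle_3 below 0.0495 m and horizontal distance between bottle_3 and bottle_4 below 0.0495 m and x of bottle_1 in the frame of lane above 0.131 m and contact force between bottle_1 and lane above 3 N), for 0.2 s.
At the end, for the whole second after the job is handed in: All four bottles stand upright (within 0.1 rad) and at rest in the lane, at most 6 mm off its centre line, neighbours at most 49.5 mm apart centre to centre, the front bottle's centre at least 133 mm in from the mouth (horizontal distance between bottle_1 and bottle_2 below 0.0495 m and horizontal distance between bottle_2 and bottle_3 below 0.0495 m and horizontal distance between bottle_3 and bottle_4 below 0.0495 m and y of bottle_1 in the frame of lane between -0.006 and 0.006 m and y of bottle_2 in the frame of lane between -0.006 and 0.006 m and y of bottle_3 in the frame of lane between -0.006 and 0.006 m and y of bottle_4 in the frame of lane between -0.006 and 0.006 m and x of bottle_1 in the frame of lane above 0.133 m and angle between each of bottle_1, bottle_2, bottle_3, bottle_4's own z axis and vertical below 0.1 rad and linear speed of each of bottle_1, bottle_2, bottle_3, bottle_4 below 0.01 m/s); the robot touches nothing.
It fails at once if the row is pushed too hard: more than 20 N between the front bottle and the lane or stop, or between the two rearmost bottles (contact force between bottle_1 and lane above 20 N or contact force between bottle_3 and bottle_4 above 20 N).
It fails at once if the row buckles: a bottle goes more than 15 mm off the lane's centre line (not (y of bottle_1 in the frame of lane between -0.015 and 0.015 m and y of bottle_2 in the frame of lane between -0.015 and 0.015 m and y of bottle_3 in the frame of lane between -0.015 and 0.015 m and y of bottle_4 in the frame of lane between -0.015 and 0.015 m)).
It fails at once if a bottle is lifted more than 12 mm or tipped beyond 0.3 rad (height (world z) of any of bottle_1, bottle_2, bottle_3, bottle_4 above 0.012 m or angle between any of bottle_1, bottle_2, bottle_3, bottle_4's own z axis and vertical above 0.3 rad).
It fails at once if a bystander is moved by more than 15 mm (distance of any of big_bottle, vial_white, vial_brown, fitting_case from where it was at the start of the episode above 0.015 m).
It also fails if it takes over 72 s, if anything falls off the work surface, if the arm or the gripper's body presses on something with over 40 N, if the wrist force passes 120 N, or if a joint passes its speed limit or range.

## Working session

There is one attempt and no reset: what is moved stays moved. The work goes in short steps, Python scripts to look and compute and a shell command to move; the robot and the scene stay as the last step left them, time stands still between calls to the robot, and variables do not carry over. Pictures are saved under pics/ and viewed, on a budget of 10 in all, crops included, one or two more only if the job needs it, and the job is handed in when it is done.

```bash
ls; mkdir -p pics; python3 - <<'E'
from workcell import *
import cv2,numpy as np
o=env.observe();print({k:np.round(v,3).tolist() for k,v in o.items()})
for n in("scene","top"):
    p,d=snapshot(n);cv2.imwrite(f"pics/{n}0.png",p);np.save(f"{n}0.npy",d);print(n,camera_params(n))
E
```

```text
pics
{'time': 0.0, 'q': [-1.284, 0.478, 0.022, 1.556, -0.011, 1.109, -0.083], 'qd': [0.001, 0.001, 0.001, -0.001, 0.001, 0.001, 0.003], 'effort': [-0.0, -58.286, 1.534, -27.262, -0.054, 0.017, 0.0], 'ee_pos': [0.26, 0.623, 0.404], 'ee_rot': [0.196, 0.981, -0.001, -0.0], 'force': [0.137, -0.506, 1.025], 'wrist_torque': [-0.045, -0.026, 0.036], 'opening': 0.088}
scene {'fx': 574.072138337697, 'fy': 574.072138337697, 'cx': 313.15874043071636, 'cy': 245.0026789183885, 'rvec': array([ 2.0523202 , -0.91426073,  0.44827129]), 'tvec': array([-0.42823256,  0.24844782,  0.73804214])}
top {'fx': 568.1539171238737, 'fy': 568.1539171238737, 'cx': 314.62749626031575, 'cy': 236.95177722619746, 'rvec': array([ 2.21596291, -2.15779635,  0.09694598]), 'tvec': array([-0.09374033,  0.5500199 ,  1.22469994])}
```

View pics/scene0.png

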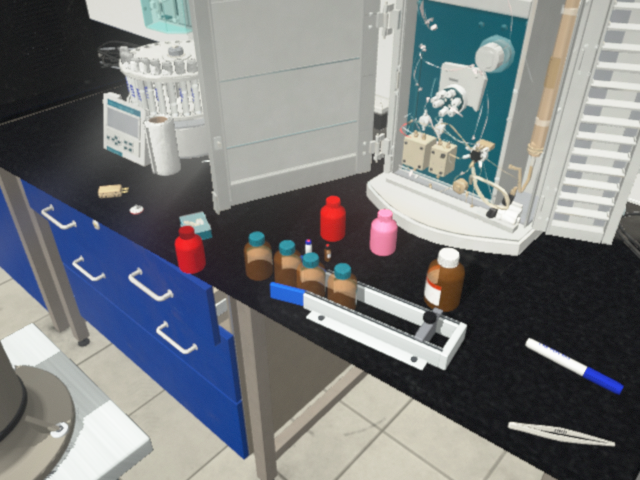

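View pics/top0.png

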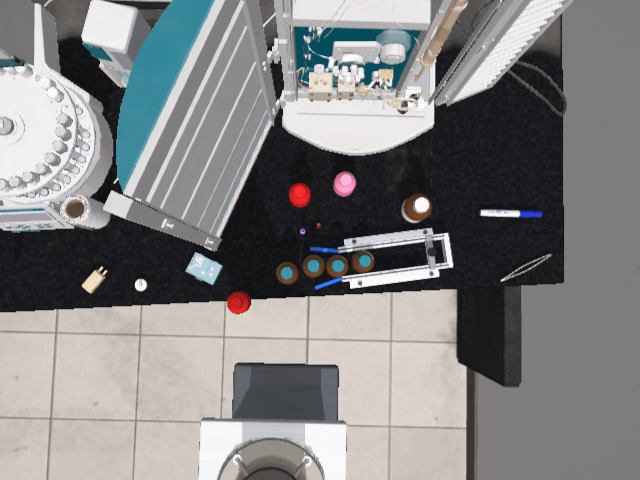

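```bash
cat > h.py <<'E'
import numpy as np,cv2
from workcell import *
def ray(n,uv):
    c=camera_params(n);R=cv2.Rodrigues(c["rvec"])[0];C=-R.T@c["tvec"]
    d=R.T@np.array([(uv[0]-c["cx"])/c["fx"],(uv[1]-c["cy"])/c["fy"],1]);return C,d
def atz(n,uv,z):
    C,d=ray(n,uv);return C+d*(z-C[2])/d[2]
def deproj(n,uv,dep):
    C,d=ray(n,uv);return C+d*dep
def cloud(n,dep,mask=None):
    c=camera_params(n);R=cv2.Rodrigues(c["rvec"])[0];C=-R.T@c["tvec"]
    v,u=np.nonzero(dep>0 if mask is None else (mask&(dep>0)));z=dep[v,u]
    P=np.stack([(u-c["cx"])/c["fx"]*z,(v-c["cy"])/c["fy"]*z,z],1)
    return (P@R)+C,u,v
def proj(n,P):
    c=camera_params(n);K=np.array([[c["fx"],0,c["cx"]],[0,c["fy"],c["cy"]],[0,0,1]])
    return cv2.projectPoints(np.float64(P).reshape(-1,3),c["rvec"],c["tvec"],K,None)[0].reshape(-1,2)
E
python3 - <<'E'
from h import *
for n in("scene","top"):
  print(n,"cam",ray(n,(0,0))[0].round(3))
  for l in("bottle_1","lane","stop_zone","big_bottle","vial_white","vial_brown","door_edge","fitting_case"):
    for r in finder.spot_point(n,l)[:7]: print(n,l,round(r["score"],2),np.round(r["point"],1),atz(n,r["point"],0).round(4)[:2])
E
```

```text
scene cam [-0.037 -0.62   0.635]
scene bottle_1 0.95 [257.2 271.4] [ 0.4702 -0.0192]
scene bottle_1 0.92 [340.7 306.8] [ 0.4978 -0.1868]
scene bottle_1 0.81 [311.1 294.8] [ 0.4875 -0.1312]
scene bottle_1 0.79 [193.2 266.2] [0.4047 0.0766]
scene bottle_1 0.7 [329.5 233.6] [ 0.6403 -0.0392]
scene bottle_1 0.66 [285.1 280.5] [ 0.485 -0.073]
scene lane 0.76 [312.8 296.1] [ 0.4869 -0.1355]
scene stop_zone 0.9 [410.6 336.4] [ 0.518 -0.309]
scene big_bottle 0.86 [442.  300.4] [ 0.6199 -0.3008]
scene vial_white 0.55 [248.4 208.7] [0.597  0.1415]
scene vial_white 0.43 [308.1 257.9] [ 0.5577 -0.0598]
scene vial_brown 0.42 [331.3 257.5] [ 0.5863 -0.0903]
scene door_edge 0.9 [247.3 208.9] [0.595  0.1426]
scene door_edge 0.67 [440.5 304.2] [ 0.6104 -0.3039]
scene fitting_case 0.74 [197.2 231.3] [0.4773 0.1565]
top cam [ 0.456 -0.067  1.265]
top bottle_1 0.84 [313.1 267.9] [ 0.4849 -0.0777]
top bottle_1 0.77 [362.  261.8] [ 0.5014 -0.1862]
top bottle_1 0.66 [289.5 274. ] [ 0.47   -0.0257]
top bottle_1 0.58 [335.2 268.2] [ 0.4856 -0.1269]
top bottle_1 0.57 [304.5 197.5] [ 0.6422 -0.0543]
top bottle_1 0.56 [240.1 299.2] [0.4116 0.0818]
top bottle_1 0.56 [344.4 187.6] [ 0.6671 -0.1433]
top lane 0.94 [339.5 266.5] [ 0.4896 -0.1363]
top lane 0.62 [304.2 231.5] [ 0.5656 -0.0557]
top stop_zone 0.71 [416.7 254.6] [ 0.5207 -0.3081]
top big_bottle 0.68 [413.3 208.9] [ 0.6232 -0.2992]
top big_bottle 0.42 [314.7 265.6] [ 0.4901 -0.0811]
top vial_white 0.44 [305.  230.6] [ 0.5677 -0.0574]
top vial_brown 0.53 [319.4 226.3] [ 0.5782 -0.0893]
top vial_brown 0.33 [303.8 233.1] [ 0.562  -0.0549]
top door_edge 0.7 [359.  261.1] [ 0.5028 -0.1795]
top fitting_case 0.8 [205.6 270.9] [0.472  0.1604]
```

The row is the four amber teal-capped bottles: scene (257,258), (287,265), (311,275) and (342,287); top (287,272) to (363,261). b4 is the leftmost. The red bottles (scene (190,250), (333,220); top (239,302), (300,195)) and the pink one (383,233) are look-alikes, so I leave them. The lane runs along -y, with the stop at top (431,250). Next I measure accurately from caps, rails and the depth cloud.

```bash
python3 - <<'E'
from h import *
im={n:cv2.imread(f"pics/{n}0.png") for n in("scene","top")};D={n:np.load(f"{n}0.npy") for n in im}
caps={}
for n,box in(("scene",(240,225,365,290)),("top",(270,245,385,290))):
    hsv=cv2.cvtColor(im[n],cv2.COLOR_BGR2HSV)
    m=cv2.inRange(hsv,(85,80,50),(105,255,255));z=np.zeros_like(m);x0,y0,x1,y1=box;z[y0:y1,x0:x1]=m[y0:y1,x0:x1]
    N,L,S,C=cv2.connectedComponentsWithStats(z)
    k=sorted([i for i in range(1,N) if S[i,4]>40],key=lambda i:C[i][0])
    for i in k:
        P,_,_=cloud(n,D[n],L==i);print(n,C[i].round(1),S[i,4],"mean",P.mean(0).round(4),"zmax",np.percentile(P[:,2],95).round(4))
        top=P[P[:,2]>np.percentile(P[:,2],90)-.004];print("   topcentre",((top.min(0)+top.max(0))/2).round(4), "atz.08",atz(n,C[i],.08).round(4))
# profile of bottle body heights around b4,b1 from scene cloud
P,u,v=cloud("scene",D["scene"])
for b in((.470,-.022),(.499,-.1865)):
    r=np.hypot(P[:,0]-b[0],P[:,1]-b[1])
    for z in range(5,85,8):
        s=(abs(P[:,2]-z/1e3)<.003)&(r<.035)
        if s.sum()>5:print(b,z,"r med",np.median(r[s]).round(4),"n",s.sum())
# lane frame points from top
P,u,v=cloud("top",D["top"])
o=np.array([.488,-.1357]);e=np.array([.032,-.173]);e/=np.linalg.norm(e);f=np.array([-e[1],e[0]])
q=P[:,:2]-o;X=q@e;Y=q@f;print("dir",e)
for x in range(-70,250,20):
    s=(abs(X-x/1e3)<.004)&(abs(Y)<.06)&(P[:,2]>.012)&(P[:,2]<.05)
    y=np.sort(Y[s]*1e3);a=y[y<0];b=y[y>0]
    print(x,[ (w.min().round(1),w.max().round(1),np.median(P[s][:,2]).round(3)) if len(w) else None for w in(a,b)])
s=(abs(Y)<.018)&(X>.12)&(X<.24)&(P[:,2]>.02);print("stop x/z",[(round(X[s][i]*1e3),round(P[s][i,2]*1e3)) for i in np.argsort(X[s])[::4]][:40])
E
```

```text
scene [256.2 238. ] 215 mean [ 0.4788 -0.0138  0.0652] zmax 0.079
   topcentre [ 0.4701 -0.0242  0.0776] atz.08 [ 0.4652 -0.0298  0.08  ]
scene [286.5 246.8] 222 mean [ 0.4967 -0.0681  0.0635] zmax 0.0792
   topcentre [ 0.4868 -0.0797  0.0776] atz.08 [ 0.4811 -0.0843  0.08  ]
scene [310.2 259.6] 223 mean [ 0.4909 -0.1273  0.0704] zmax 0.079
   topcentre [ 0.4877 -0.1306  0.0774] atz.08 [ 0.4818 -0.1358  0.08  ]
scene [342.1 270.4] 245 mean [ 0.5079 -0.1794  0.0661] zmax 0.0794
   topcentre [ 0.5007 -0.1864  0.0778] atz.08 [ 0.4945 -0.1904  0.08  ]
top [286.4 272.5] 119 mean [ 0.472  -0.0217  0.08  ] zmax 0.084
   topcentre [ 0.4721 -0.0219  0.0822] atz.08 [ 0.472  -0.0217  0.08  ]
top [312.8 265.4] 119 mean [ 0.4883 -0.0762  0.0793] zmax 0.0837
   topcentre [ 0.4891 -0.0757  0.0825] atz.08 [ 0.4883 -0.0762  0.08  ]
top [337.6 265.4] 118 mean [ 0.4895 -0.128   0.0797] zmax 0.0838
   topcentre [ 0.4904 -0.1275  0.083 ] atz.08 [ 0.4896 -0.1279  0.08  ]
top [364.4 260.3] 118 mean [ 0.5016 -0.1836  0.0803] zmax 0.0841
   topcentre [ 0.5023 -0.1837  0.0828] atz.08 [ 0.5016 -0.1837  0.08  ]
[... 2435 characters left out ...]
t64(0.033))]
210 [(np.float64(-36.0), np.float64(-24.3), np.float64(0.03)), (np.float64(28.0), np.float64(39.8), np.float64(0.03))]
230 [(np.float64(-36.3), np.float64(-1.1), np.float64(0.028)), (np.float64(0.2), np.float64(39.4), np.float64(0.028))]
stop x/z [(187, 32), (187, 55), (188, 35), (188, 22), (188, 29), (188, 29), (189, 59), (189, 30), (189, 50), (189, 27), (189, 37), (190, 50), (190, 39), (190, 35), (191, 38), (191, 39), (191, 43), (191, 36), (192, 58), (192, 44), (192, 57), (193, 56), (194, 53), (194, 39), (194, 56), (195, 58), (195, 40), (196, 56), (197, 34), (197, 56), (197, 40), (198, 61), (198, 59), (198, 58), (199, 57), (200, 38), (200, 60), (201, 36), (201, 60), (202, 54)]
```

```bash
python3 - <<'E'
from h import *
D={n:np.load(f"{n}0.npy") for n in("scene","top")}
o=np.array([.4952,-.1344]);e=np.array([.1563,-.988]);e/=np.linalg.norm(e);f=np.array([-e[1],e[0]])
for n,dz in(("top",.001),("scene",0)):
    P,u,v=cloud(n,D[n]);q=P[:,:2]-o;X=q@e;Y=q@f;zz=P[:,2]-dz
    for x in range(-55,230,20):
        s=(abs(X-x/1e3)<.006)&(abs(zz-.03)<.0025)
        a=Y[s&(Y<-.015)&(Y>-.055)]*1e3;b=Y[s&(Y>.015)&(Y<.055)]*1e3
        print(n,x,[(w.min().round(1),w.max().round(1)) if len(w)>3 else None for w in(a,b)])
    s=(abs(zz-.03)<.003)&(abs(Y)<.05)&(X>.2)&(X<.27)
    print("far end",np.percentile(X[s],[95,98,99.5]).round(4))
    s=(abs(Y)<.015)&(X>.12)&(X<.24)&(zz>.01);print("stop",np.percentile(X[s],[1,5,10,20]).round(4), zz[s].max())
    print("vials",[ (P[(abs(P[:,0]-a)<.015)&(abs(P[:,1]-b)<.015)&(zz>.015)].mean(0).round(3)) for a,b in((.558,-.06),(.580,-.09))])
E
```

```text
top -55 [(np.float64(-46.1), np.float64(-37.8)), (np.float64(38.7), np.float64(46.1))]
top -35 [(np.float64(-41.7), np.float64(-34.2)), (np.float64(33.4), np.float64(41.3))]
top -15 [(np.float64(-37.8), np.float64(-28.2)), (np.float64(29.2), np.float64(36.5))]
top 5 [(np.float64(-36.9), np.float64(-26.2)), (np.float64(27.1), np.float64(36.2))]
top 25 [(np.float64(-37.9), np.float64(-26.3)), (np.float64(25.9), np.float64(37.7))]
top 45 [(np.float64(-37.1), np.float64(-26.1)), (np.float64(26.1), np.float64(37.0))]
top 65 [(np.float64(-37.8), np.float64(-26.5)), (np.float64(27.0), np.float64(36.6))]
top 85 [(np.float64(-38.0), np.float64(-27.8)), (np.float64(27.3), np.float64(36.7))]
top 105 [(np.float64(-37.3), np.float64(-26.0)), (np.float64(26.3), np.float64(37.6))]
top 125 [(np.float64(-37.5), np.float64(-26.2)), (np.float64(25.8), np.float64(37.8))]
top 145 [(np.float64(-37.6), np.float64(-26.0)), (np.float64(26.3), np.float64(37.6))]
top 165 [(np.float64(-37.4), np.float64(-26.4)), (np.float64(26.3), np.float64(37.2))]
top 185 [(np.float64(-36.2), np.float64(-19.1)), (np.float64(1
[... 986 characters left out ...]
34.9))]
scene 125 [(np.float64(-40.7), np.float64(-30.0)), (np.float64(21.5), np.float64(35.3))]
scene 145 [(np.float64(-40.5), np.float64(-28.4)), (np.float64(22.4), np.float64(34.4))]
scene 165 [(np.float64(-39.5), np.float64(-28.5)), (np.float64(24.7), np.float64(35.5))]
scene 185 [(np.float64(-41.3), np.float64(-21.7)), (np.float64(23.7), np.float64(35.1))]
scene 205 [(np.float64(-40.7), np.float64(-24.2)), (np.float64(22.5), np.float64(34.3))]
scene 225 [(np.float64(-40.7), np.float64(-28.5)), (np.float64(23.3), np.float64(34.4))]
far end [0.2452 0.2458 0.2462]
stop [0.1912 0.1931 0.1949 0.1974] 0.05632124337590838
vials [array([ 0.564, -0.055,  0.025]), array([ 0.576, -0.09 ,  0.024])]
```

```bash
python3 -m crank '[{"dx":15,"dy":-62,"dz":0,"yaw":-10},{"dx":20,"dy":-62,"dz":0,"yaw":-10},{"dx":20,"dy":-62,"yaw":-10},{"dx":20,"dy":-62,"yaw":-10},{"dx":20,"dy":-62,"yaw":-10},{"dx":20,"dy":-62,"yaw":-8.4},{"dx":20,"dy":-62},{"dx":15,"dy":-62},{"dx":20,"dy":-62},{"dx":20,"dy":-62}]' 4
```

```text
validation failed for argument at $[0]...
```

```bash
python3 -m crank '[{"dx":15,"dy":-62,"dz":0,"yaw":-10,"jaw":-1},{"dx":20,"dy":-62,"dz":0,"yaw":-10,"jaw":-1},{"dx":20,"dy":-62,"dz":0,"yaw":-10,"jaw":-1},{"dx":20,"dy":-62,"dz":0,"yaw":-10,"jaw":-1},{"dx":20,"dy":-62,"dz":0,"yaw":-10,"jaw":-1},{"dx":20,"dy":-62,"dz":0,"yaw":-8.4,"jaw":-1},{"dx":20,"dy":-62,"dz":0,"yaw":0,"jaw":-1},{"dx":15,"dy":-62,"dz":0,"yaw":0,"jaw":-1},{"dx":20,"dy":-62,"dz":0,"yaw":0,"jaw":-1},{"dx":20,"dy":-62,"dz":0,"yaw":0,"jaw":-1}]' 4
```

```text
time: 2.15
ee_pos: [0.4427, 0.0237, 0.4052]
ee_rot: [0.649, 0.76, 0.001, 0.0]
force: [0.9, 1.3, -0.4]
opening: 0.0878
```

```bash
python3 -m crank '[{"dx":17,"dy":-40,"dz":-35,"yaw":0,"jaw":-1},{"dx":17,"dy":-40,"dz":-35,"yaw":0,"jaw":-1},{"dx":0,"dy":0,"dz":-34,"yaw":0,"jaw":-1},{"dx":0,"dy":0,"dz":0,"yaw":0,"jaw":-1},{"dx":0,"dy":0,"dz":0,"yaw":0,"jaw":-1},{"dx":0,"dy":0,"dz":0,"yaw":0,"jaw":-1}]'
python3 - <<'E'
from h import *
o=env.observe();print(np.round(o["ee_pos"],4),np.round(o["ee_rot"],4),np.round(o["q"],2))
p,d=snapshot("scene");cv2.imwrite("pics/s1.png",cv2.resize(p[120:360,160:480],(800,600)))
E
```

```text
time: 2.9
ee_pos: [0.4771, -0.0538, 0.3021]
ee_rot: [0.649, 0.761, 0.001, 0.001]
force: [0.3, 0.5, 0.5]
opening: 0.088
[ 0.4771 -0.0538  0.3021] [6.491e-01 7.607e-01 1.200e-03 7.000e-04] [-0.51  0.33  0.59  2.14 -0.28  0.74  0.42]
```

View pics/s1.png

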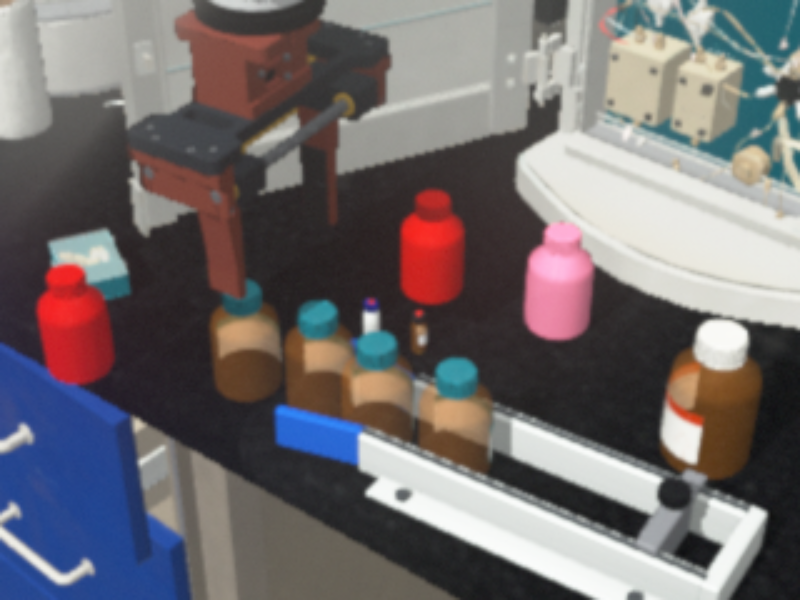

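Crop confirms the four amber bottles with teal caps, the fingers straddling across the lane direction. Next I centre b3 (the third bottle) gently and slide it up to b2 and b1.

```bash
python3 -m crank '[{"dx":7.4,"dy":-23.2,"dz":0,"yaw":0,"jaw":-0.55},{"dx":0,"dy":0,"dz":-30,"yaw":0,"jaw":-0.55},{"dx":0,"dy":0,"dz":-30,"yaw":0,"jaw":-0.55},{"dx":0,"dy":0,"dz":-25,"yaw":0,"jaw":-0.55},{"dx":0,"dy":0,"dz":0,"yaw":0,"jaw":-0.55},{"dx":0,"dy":0,"dz":0,"yaw":0,"jaw":0.05},{"dx":0,"dy":0,"dz":0,"yaw":0,"jaw":0.05},{"dx":0,"dy":0,"dz":0,"yaw":0,"jaw":0.05},{"dx":0,"dy":0,"dz":0,"yaw":0,"jaw":0.05},{"dx":0,"dy":0,"dz":0,"yaw":0,"jaw":0.05}]' 5
python3 -c "
from workcell import env;o=env.observe();print(o['ee_pos'],o['force'],o['opening'])"
```

```text
time: 4.2
ee_pos: [0.4846, -0.0774, 0.2165]
ee_rot: [0.65, 0.76, 0.001, 0.001]
force: [0.5, 0.9, 5.5]
opening: 0.0467
[ 0.48460488 -0.07742853  0.21652724] [0.50115207 0.8772932  5.46825202] 0.0467378706747221
```

```bash
python3 -m crank '[{"dx":0,"dy":0,"dz":2,"yaw":0,"jaw":0.05},{"dx":0,"dy":0,"dz":0,"yaw":0,"jaw":0.05}]'
python3 -m crank '[{"dx":0.3,"dy":-2,"dz":0,"yaw":0,"jaw":0.05},{"dx":0.3,"dy":-2,"dz":0,"yaw":0,"jaw":0.05},{"dx":0.3,"dy":-2,"dz":0,"yaw":0,"jaw":0.05},{"dx":0,"dy":0,"dz":0,"yaw":0,"jaw":0.05}]'
```

```text
time: 4.45
ee_pos: [0.4838, -0.0774, 0.2178]
ee_rot: [0.65, 0.76, -0.0, -0.0]
force: [-0.1, -0.2, -0.7]
opening: 0.0468
time: 4.95
ee_pos: [0.4848, -0.0837, 0.2176]
ee_rot: [0.65, 0.76, -0.0, 0.0]
force: [0.4, -0.9, -0.6]
opening: 0.047
```

```bash
python3 -m crank '[{"dx":0.3,"dy":-2,"dz":0,"yaw":0,"jaw":0.05},{"dx":0.3,"dy":-2,"dz":0,"yaw":0,"jaw":0.05},{"dx":0.4,"dy":-2,"dz":0,"yaw":0,"jaw":0.05},{"dx":0.3,"dy":-2,"dz":0,"yaw":0,"jaw":0.05},{"dx":0.3,"dy":-2,"dz":0,"yaw":0,"jaw":0.05},{"dx":0,"dy":0,"dz":-0.7,"yaw":0,"jaw":0.05},{"dx":0,"dy":0,"dz":0,"yaw":0,"jaw":0.05}]'
python3 - <<'E'
from h import *
p,d=snapshot("scene");cv2.imwrite("pics/s2.png",cv2.resize(p[190:350,220:433],(800,600)));np.save("s2.npy",d)
E
```

```text
time: 5.82
ee_pos: [0.4864, -0.0935, 0.2169]
ee_rot: [0.65, 0.76, -0.0, 0.0]
force: [-0.3, -0.0, -0.8]
opening: 0.0471
```

View pics/s2.png

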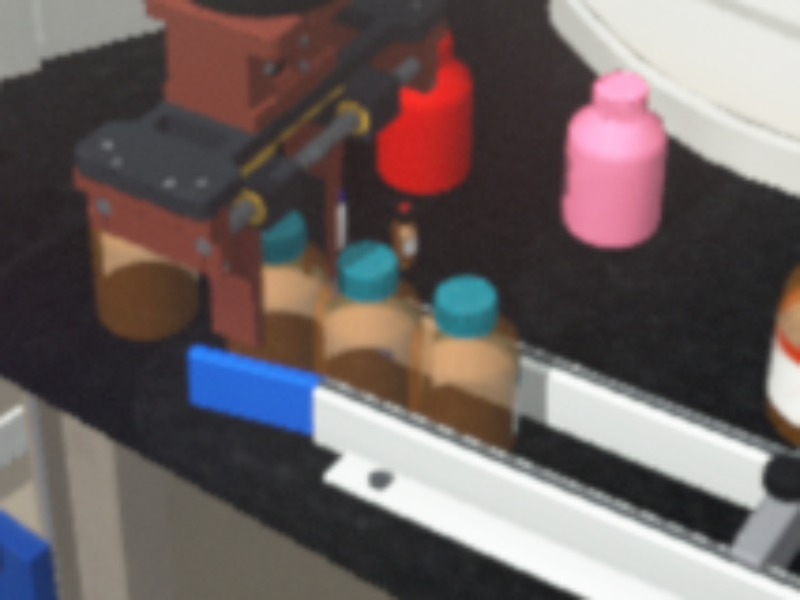

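b3 is held over the lead-in, centred and upright; b2 at crop (370,270) and b1 at (465,305) stay in the lane. I measure the gaps from the cap positions.

```bash
cat >> h.py <<'E'
O=np.array([.4937,-.1352]);E_=np.array([.1563,-.988]);E_/=np.linalg.norm(E_);F_=np.array([-E_[1],E_[0]])
def caps(n,p,minA=40):
    "cap centroids (lane mm), at cap-centroid height; scene calibrated on first picture"
    hsv=cv2.cvtColor(p,cv2.COLOR_BGR2HSV);m=cv2.inRange(hsv,(85,80,50),(105,255,255));z=np.zeros_like(m)
    x0,y0,x1,y1=(230,225,440,350) if n=="scene" else (270,235,450,300);z[y0:y1,x0:x1]=m[y0:y1,x0:x1]
    N,L,S,C=cv2.connectedComponentsWithStats(z);r=[]
    for i in range(1,N):
        if S[i,4]<minA: continue
        P=atz(n,C[i],.08 if n=="top" else .070)[:2]
        q=P-O;r.append((round(q@E_*1e3,1),round(q@F_*1e3,1),int(S[i,4])))
    return sorted(r)
E
python3 - <<'E'
from h import *
for n in("scene","top"):
    print(n,"0",caps(n,cv2.imread(f"pics/{n}0.png")))
    print(n,"now",caps(n,snapshot(n)[0]))
E
```

```text
scene 0 [(np.float64(-117.6), np.float64(-1.1), 215), (np.float64(-60.3), np.float64(6.3), 222), (np.float64(-8.4), np.float64(-1.2), 223), (np.float64(48.5), np.float64(2.8), 245)]
scene now [(np.float64(-38.1), np.float64(-0.0), 124), (np.float64(4.2), np.float64(0.3), 220), (np.float64(51.1), np.float64(2.7), 252)]
top 0 [(np.float64(-115.5), np.float64(-3.7), 119), (np.float64(-59.2), np.float64(3.9), 119), (np.float64(-7.9), np.float64(-2.9), 118), (np.float64(49.1), np.float64(0.3), 118)]
top now [(np.float64(-120.6), np.float64(-0.6), 52), (np.float64(52.4), np.float64(-0.4), 106)]
```

```bash
python3 -m crank '[{"dx":0,"dy":0,"dz":0,"yaw":0,"jaw":-0.73},{"dx":0,"dy":0,"dz":0,"yaw":0,"jaw":-0.73},{"dx":0,"dy":0,"dz":0,"yaw":0,"jaw":-0.73},{"dx":-1.4,"dy":13.6,"dz":0,"yaw":0,"jaw":-0.73},{"dx":-3.2,"dy":20,"dz":0,"yaw":0,"jaw":-0.73},{"dx":-3.2,"dy":20,"dz":0,"yaw":0,"jaw":-0.73},{"dx":-3.2,"dy":20,"dz":0,"yaw":0,"jaw":-0.73},{"dx":0,"dy":0,"dz":0,"yaw":0,"jaw":-0.73},{"dx":0,"dy":0,"dz":0,"yaw":0,"jaw":-0.73}]'
```

```text
time: 7.1
ee_pos: [0.4754, -0.0201, 0.217]
ee_rot: [0.65, 0.76, 0.0, 0.0]
force: [0.7, -0.3, -0.1]
opening: 0.0759
```

```bash
python3 -m crank '[{"dx":0,"dy":0,"dz":0,"yaw":0,"jaw":0.05},{"dx":0,"dy":0,"dz":0,"yaw":0,"jaw":0.05},{"dx":0,"dy":0,"dz":0,"yaw":0,"jaw":0.05},{"dx":0,"dy":0,"dz":0,"yaw":0,"jaw":0.05},{"dx":0,"dy":0,"dz":0,"yaw":0,"jaw":0.05}]' 5
python3 - <<'E'
from h import *
print(caps("scene",snapshot("scene")[0]))
E
```

```text
time: 7.72
ee_pos: [0.4754, -0.02, 0.2169]
ee_rot: [0.65, 0.76, -0.0, -0.0]
force: [0.1, -0.4, -0.2]
opening: 0.0468
[(np.float64(-114.8), np.float64(1.7), 156), (np.float64(-43.9), np.float64(0.5), 233), (np.float64(3.6), np.float64(0.2), 231), (np.float64(51.0), np.float64(2.7), 251)]
```

```bash
python3 -m crank '[{"dx":0.5,"dy":-3,"dz":0,"yaw":0,"jaw":0.05},{"dx":0.5,"dy":-3,"dz":0,"yaw":0,"jaw":0.05},{"dx":0.5,"dy":-3,"dz":0,"yaw":0,"jaw":0.05},{"dx":0.5,"dy":-3,"dz":0,"yaw":0,"jaw":0.05},{"dx":0.4,"dy":-3,"dz":0,"yaw":0,"jaw":0.05},{"dx":0.5,"dy":-3,"dz":0,"yaw":0,"jaw":0.05},{"dx":0.5,"dy":-3,"dz":0,"yaw":0,"jaw":0.05},{"dx":0.4,"dy":-2,"dz":0,"yaw":0,"jaw":0.05},{"dx":0.3,"dy":-2,"dz":0,"yaw":0,"jaw":0.05},{"dx":0.3,"dy":-2,"dz":0,"yaw":0,"jaw":0.05},{"dx":0.3,"dy":-2,"dz":0,"yaw":0,"jaw":0.05},{"dx":0,"dy":0,"dz":0,"yaw":0,"jaw":0.05}]'
python3 - <<'E'
from h import *
p,d=snapshot("scene");print(caps("scene",p));cv2.imwrite("pics/s3.png",cv2.resize(p[190:350,220:433],(800,600)))
E
```

```text
time: 9.28
ee_pos: [0.4801, -0.049, 0.217]
ee_rot: [0.65, 0.76, 0.0, 0.0]
force: [0.6, -0.2, -0.9]
opening: 0.0468
[(np.float64(-84.3), np.float64(1.5), 147), (np.float64(-40.1), np.float64(0.6), 220), (np.float64(6.4), np.float64(0.1), 233), (np.float64(53.4), np.float64(2.9), 247)]
```

View pics/s3.png

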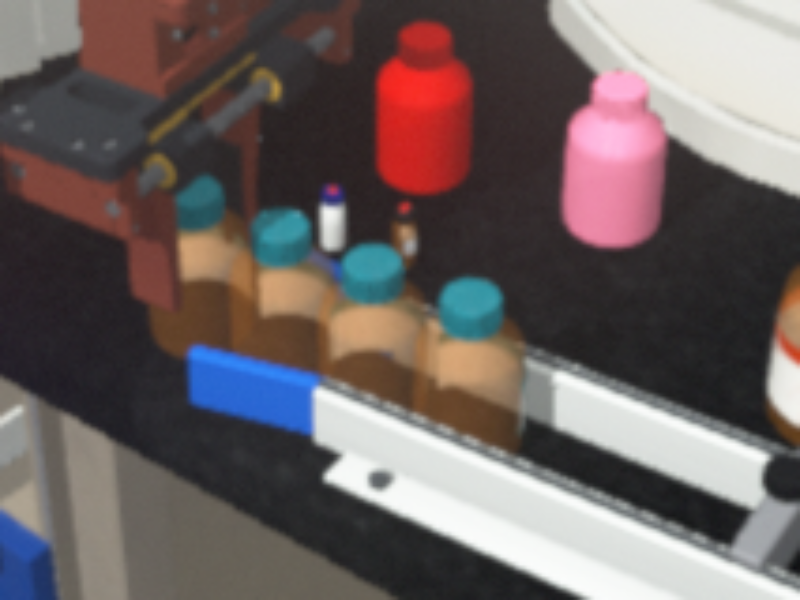

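The row is closed in line, b4 still 87 mm outside the mouth; caps at crop (200,200), (282,235), (372,272), (470,307). Now I push the block in.

```bash
python3 -m crank '[{"dx":0.6,"dy":-4,"dz":0,"yaw":0,"jaw":0.05},{"dx":0.6,"dy":-4,"dz":0,"yaw":0,"jaw":0.05},{"dx":0.7,"dy":-4,"dz":0,"yaw":0,"jaw":0.05},{"dx":0.6,"dy":-4,"dz":0,"yaw":0,"jaw":0.05},{"dx":0.6,"dy":-4,"dz":0,"yaw":0,"jaw":0.05},{"dx":0.7,"dy":-4,"dz":0,"yaw":0,"jaw":0.05},{"dx":0.6,"dy":-4,"dz":0,"yaw":0,"jaw":0.05},{"dx":0.6,"dy":-4,"dz":0,"yaw":0,"jaw":0.05},{"dx":0.7,"dy":-4,"dz":0,"yaw":0,"jaw":0.05},{"dx":0.6,"dy":-4,"dz":0,"yaw":0,"jaw":0.05},{"dx":0.6,"dy":-4,"dz":0,"yaw":0,"jaw":0.05},{"dx":0.7,"dy":-4,"dz":0,"yaw":0,"jaw":0.05}]'
python3 - <<'E'
from h import *
p,d=snapshot("scene");print(caps("scene",p),env.observe()["force"])
E
```

```text
time: 10.82
ee_pos: [0.4877, -0.0971, 0.217]
ee_rot: [0.65, 0.76, 0.0, -0.0]
force: [0.2, 0.9, -0.3]
opening: 0.0468
[(np.float64(-33.8), np.float64(0.4), 127), (np.float64(8.5), np.float64(0.1), 227), (np.float64(55.4), np.float64(0.8), 249), (np.float64(102.4), np.float64(4.1), 269)] [-0.58023195  0.1677777  -1.60086165]
```

```bash
python3 -m crank '[{"dx":0.6,"dy":-4,"dz":0,"yaw":0,"jaw":0.05},{"dx":0.6,"dy":-4,"dz":0,"yaw":0,"jaw":0.05},{"dx":0.7,"dy":-4,"dz":0,"yaw":0,"jaw":0.05},{"dx":0.6,"dy":-4,"dz":0,"yaw":0,"jaw":0.05},{"dx":0.6,"dy":-4,"dz":0,"yaw":0,"jaw":0.05},{"dx":0.7,"dy":-4,"dz":0,"yaw":0,"jaw":0.05},{"dx":0.6,"dy":-4,"dz":0,"yaw":0,"jaw":0.05},{"dx":0.6,"dy":-4,"dz":0,"yaw":0,"jaw":0.05},{"dx":0.7,"dy":-4,"dz":0,"yaw":0,"jaw":0.05},{"dx":0.6,"dy":-4,"dz":0,"yaw":0,"jaw":0.05},{"dx":0,"dy":0,"dz":0,"yaw":0,"jaw":0.05}]'
python3 - <<'E'
from h import *
o=env.observe();print(o["ee_pos"],o["force"])
p,d=snapshot("scene");print(caps("scene",p));cv2.imwrite("pics/s4.png",cv2.resize(p[190:370,250:490],(800,600)))
E
```

```text
time: 12.25
ee_pos: [0.4941, -0.1373, 0.217]
ee_rot: [0.65, 0.76, -0.0, 0.0]
force: [0.1, 0.9, -1.7]
opening: 0.0471
[ 0.49405044 -0.1373422   0.21701434] [ 0.06364053  0.9367835  -1.70958695]
[(np.float64(8.2), np.float64(-0.1), 112), (np.float64(49.8), np.float64(0.4), 241), (np.float64(96.6), np.float64(1.0), 266), (np.float64(143.7), np.float64(4.7), 286)]
```

View pics/s4.png

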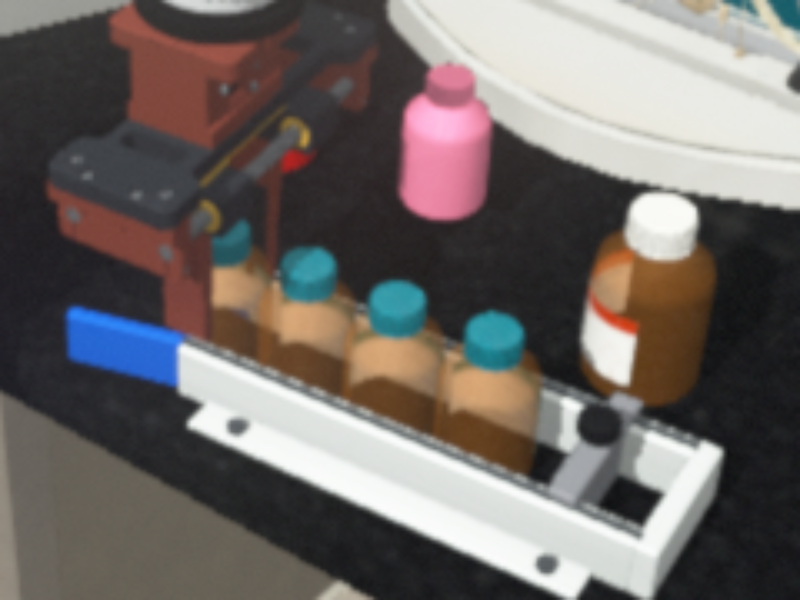

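Row tight with the stop ahead (thumb nut at crop (600,425)), about 20 mm to go. I release b4, go behind it, narrow the jaws and finish with a low push.

```bash
python3 -m crank '[{"dx":0,"dy":0,"dz":0,"yaw":0,"jaw":-0.4},{"dx":0,"dy":0,"dz":0,"yaw":0,"jaw":-0.4},{"dx":0,"dy":0,"dz":0,"yaw":0,"jaw":-0.4},{"dx":-2.4,"dy":15.4,"dz":0,"yaw":0,"jaw":-0.4},{"dx":-2.4,"dy":15,"dz":0,"yaw":0,"jaw":-0.4},{"dx":-2.4,"dy":15,"dz":0,"yaw":0,"jaw":-0.4},{"dx":0,"dy":0,"dz":0,"yaw":0,"jaw":0.68},{"dx":0,"dy":0,"dz":0,"yaw":0,"jaw":0.68},{"dx":0,"dy":0,"dz":0,"yaw":0,"jaw":0.68},{"dx":0,"dy":0,"dz":0,"yaw":0,"jaw":0.68},{"dx":0,"dy":0,"dz":0,"yaw":0,"jaw":0.68},{"dx":0,"dy":0,"dz":0,"yaw":0,"jaw":0.68}]'
python3 - <<'E'
from h import *
for n in("scene","top"):print(caps(n,snapshot(n)[0]))
E
```

```text
time: 13.8
ee_pos: [0.4868, -0.0916, 0.217]
ee_rot: [0.65, 0.76, -0.0, 0.0]
force: [-0.1, 0.7, -0.9]
opening: 0.0141
[(np.float64(2.2), np.float64(0.5), 218), (np.float64(49.3), np.float64(0.7), 250), (np.float64(96.6), np.float64(0.9), 262), (np.float64(143.6), np.float64(4.7), 286)]
[(np.float64(50.0), np.float64(-2.0), 114), (np.float64(96.5), np.float64(-2.0), 123), (np.float64(142.8), np.float64(2.0), 122)]
```

```bash
python3 -m crank '[{"dx":0,"dy":0,"dz":-10,"yaw":0,"jaw":0.68},{"dx":0,"dy":0,"dz":-10,"yaw":0,"jaw":0.68},{"dx":0,"dy":0,"dz":0,"yaw":0,"jaw":0.68},{"dx":0.6,"dy":-4,"dz":0,"yaw":0,"jaw":0.68},{"dx":0.6,"dy":-4,"dz":0,"yaw":0,"jaw":0.68},{"dx":0.3,"dy":-2,"dz":0,"yaw":0,"jaw":0.68},{"dx":0,"dy":0,"dz":0,"yaw":0,"jaw":0.68},{"dx":0,"dy":0,"dz":0,"yaw":0,"jaw":0.68}]'
python3 -m crank '[{"dx":0.3,"dy":-2,"dz":0,"yaw":0,"jaw":0.68},{"dx":0.3,"dy":-2,"dz":0,"yaw":0,"jaw":0.68},{"dx":0.3,"dy":-2,"dz":0,"yaw":0,"jaw":0.68},{"dx":0.3,"dy":-2,"dz":0,"yaw":0,"jaw":0.68},{"dx":0.4,"dy":-2,"dz":0,"yaw":0,"jaw":0.68},{"dx":0.3,"dy":-2,"dz":0,"yaw":0,"jaw":0.68},{"dx":0,"dy":0,"dz":0,"yaw":0,"jaw":0.68}]'
python3 - <<'E'
from h import *
print(caps("scene",snapshot("scene")[0]),env.observe()["force"])
E
```

```text
time: 14.9
ee_pos: [0.4883, -0.1014, 0.197]
ee_rot: [0.65, 0.76, 0.0, 0.0]
force: [-0.0, 0.7, 0.4]
opening: 0.0141
time: 15.78
ee_pos: [0.4902, -0.1138, 0.197]
ee_rot: [0.65, 0.76, -0.0, 0.0]
force: [0.5, 0.7, 0.3]
opening: 0.0141
[(np.float64(10.8), np.float64(0.9), 217), (np.float64(57.5), np.float64(0.6), 253), (np.float64(104.6), np.float64(1.0), 274), (np.float64(151.4), np.float64(5.2), 296)] [ 0.70118176 -1.22200957  0.19882612]
```

```bash
python3 -m crank '[{"dx":0.3,"dy":-2,"dz":0,"yaw":0,"jaw":0.68},{"dx":0.3,"dy":-2,"dz":0,"yaw":0,"jaw":0.68},{"dx":0.3,"dy":-2,"dz":0,"yaw":0,"jaw":0.68},{"dx":0.1,"dy":-1,"dz":0,"yaw":0,"jaw":0.68},{"dx":0,"dy":0,"dz":0,"yaw":0,"jaw":0.68}]'
for i in 1 ; do python3 -m crank '[{"dx":0.2,"dy":-1,"dz":0,"yaw":0,"jaw":0.68},{"dx":0,"dy":0,"dz":0,"yaw":0,"jaw":0.68}]'; done
python3 - <<'E'
from h import *
print(caps("scene",snapshot("scene")[0]),env.observe()["force"])
E
```

```text
time: 16.45
ee_pos: [0.4912, -0.1207, 0.197]
ee_rot: [0.65, 0.76, -0.0, 0.0]
force: [-1.0, 1.5, -0.0]
opening: 0.0142
time: 16.7
ee_pos: [0.4914, -0.1215, 0.197]
ee_rot: [0.65, 0.76, -0.0, 0.0]
force: [0.2, 0.6, -0.1]
opening: 0.0139
[(np.float64(18.6), np.float64(1.0), 218), (np.float64(65.0), np.float64(0.6), 257), (np.float64(112.4), np.float64(1.0), 276), (np.float64(159.1), np.float64(5.5), 300)] [-0.63825973  1.19918789  0.27596089]
```

```bash
python3 -m crank '[{"dx":0.2,"dy":-1,"dz":0,"yaw":0,"jaw":0.68},{"dx":0.1,"dy":-1,"dz":0,"yaw":0,"jaw":0.68},{"dx":0,"dy":0,"dz":0,"yaw":0,"jaw":0.68}]'
python3 -m crank '[{"dx":0.1,"dy":-0.5,"dz":0,"yaw":0,"jaw":0.68},{"dx":0,"dy":0,"dz":0,"yaw":0,"jaw":0.68}]'
python3 -m crank '[{"dx":0.1,"dy":-0.5,"dz":0,"yaw":0,"jaw":0.68},{"dx":0,"dy":0,"dz":0,"yaw":0,"jaw":0.68}]'
python3 - <<'E'
from h import *
print(caps("scene",snapshot("scene")[0]),env.observe()["force"])
E
```

```text
time: 17.12
ee_pos: [0.4917, -0.1236, 0.197]
ee_rot: [0.65, 0.76, -0.0, 0.0]
force: [0.2, 0.4, 0.5]
opening: 0.0139
time: 17.38
ee_pos: [0.4918, -0.124, 0.197]
ee_rot: [0.65, 0.76, -0.0, -0.0]
force: [-0.6, 0.2, -0.3]
opening: 0.0138
time: 17.62
ee_pos: [0.4919, -0.1245, 0.197]
ee_rot: [0.65, 0.76, 0.0, 0.0]
force: [0.2, 0.9, -0.5]
opening: 0.0141
[(np.float64(21.7), np.float64(1.2), 218), (np.float64(67.9), np.float64(0.9), 257), (np.float64(115.3), np.float64(1.1), 276), (np.float64(162.1), np.float64(5.8), 295)] [ 0.62630138  0.56106185 -0.19665271]
```

```bash
python3 -m crank '[{"dx":0.1,"dy":-0.5,"dz":0,"yaw":0,"jaw":0.68},{"dx":0,"dy":0,"dz":0,"yaw":0,"jaw":0.68}]'
python3 -m crank '[{"dx":0.1,"dy":-0.5,"dz":0,"yaw":0,"jaw":0.68},{"dx":0,"dy":0,"dz":0,"yaw":0,"jaw":0.68}]'
```

```text
time: 17.92
ee_pos: [0.492, -0.125, 0.197]
ee_rot: [0.65, 0.76, 0.0, 0.0]
force: [0.1, 0.7, -0.0]
opening: 0.014
time: 18.18
ee_pos: [0.4921, -0.1255, 0.197]
ee_rot: [0.65, 0.76, 0.0, 0.0]
force: [-0.5, -0.2, -0.1]
opening: 0.0139
```

```bash
python3 -m crank '[{"dx":0.1,"dy":-0.5,"dz":0,"yaw":0,"jaw":0.68},{"dx":0,"dy":0,"dz":0,"yaw":0,"jaw":0.68}]'
python3 -m crank '[{"dx":0.1,"dy":-0.5,"dz":0,"yaw":0,"jaw":0.68},{"dx":0,"dy":0,"dz":0,"yaw":0,"jaw":0.68}]'
```

```text
time: 18.42
ee_pos: [0.4922, -0.126, 0.197]
ee_rot: [0.65, 0.76, 0.0, 0.0]
force: [-0.6, 0.6, 0.1]
opening: 0.0141
time: 18.68
ee_pos: [0.4923, -0.1263, 0.197]
ee_rot: [0.65, 0.76, 0.0, -0.0]
force: [-1.2, 2.5, 0.1]
opening: 0.0142
```

```bash
python3 -m crank '[{"dx":0,"dy":-0.3,"dz":0,"yaw":0,"jaw":0.68},{"dx":0,"dy":0,"dz":0,"yaw":0,"jaw":0.68}]'
```

```text
time: 18.92
ee_pos: [0.4923, -0.1264, 0.1969]
ee_rot: [0.649, 0.76, 0.0, -0.0]
force: [-0.2, 3.6, 1.2]
opening: 0.0139
```

```bash
python3 -m crank '[{"dx":0.1,"dy":-0.4,"dz":0,"yaw":0,"jaw":0.68},{"dx":0,"dy":0,"dz":0,"yaw":0,"jaw":0.68}]'
```

```text
time: 19.18
ee_pos: [0.4924, -0.1266, 0.1969]
ee_rot: [0.649, 0.76, 0.0, -0.001]
force: [-2.0, 4.7, 1.5]
opening: 0.0143
```

```bash
python3 -m crank '[{"dx":0.1,"dy":-0.5,"dz":0,"yaw":0,"jaw":0.68},{"dx":0,"dy":0,"dz":0,"yaw":0,"jaw":0.68}]'
```

```text
time: 19.42
ee_pos: [0.4924, -0.1268, 0.1969]
ee_rot: [0.649, 0.761, 0.0, -0.001]
force: [-1.8, 6.2, 2.9]
opening: 0.0142
```

```bash
python3 -m crank '[{"dx":0.1,"dy":-0.5,"dz":0,"yaw":0,"jaw":0.68},{"dx":0,"dy":-0.4,"dz":0,"yaw":0,"jaw":0.68},{"dx":0,"dy":0,"dz":0,"yaw":0,"jaw":0.68}]'
python3 - <<'E'
from h import *
print(caps("scene",snapshot("scene")[0]));print([env.observe()["force"].round(1) if 1 else 0])
E
```

```text
time: 19.8
ee_pos: [0.4925, -0.127, 0.1969]
ee_rot: [0.649, 0.761, 0.001, -0.001]
force: [-2.0, 8.4, 4.8]
opening: 0.0139
[(np.float64(23.8), np.float64(0.9), 218), (np.float64(70.0), np.float64(0.9), 259), (np.float64(117.2), np.float64(1.2), 276), (np.float64(164.2), np.float64(5.7), 299)]
[array([-1.4,  8.8,  4.4])]
```

```bash
python3 -m crank '[{"dx":0.1,"dy":-0.4,"dz":0,"yaw":0,"jaw":0.68},{"dx":0,"dy":0,"dz":0,"yaw":0,"jaw":0.68},{"dx":0,"dy":0,"dz":0,"yaw":0,"jaw":0.68},{"dx":0,"dy":0,"dz":0,"yaw":0,"jaw":0.68}]'
python3 -m crank '[{"dx":-0.3,"dy":2,"dz":0,"yaw":0,"jaw":0.68},{"dx":-0.3,"dy":2,"dz":0,"yaw":0,"jaw":0.68},{"dx":-1.5,"dy":10,"dz":0,"yaw":0,"jaw":0.68},{"dx":-1.5,"dy":10,"dz":0,"yaw":0,"jaw":0.68},{"dx":-1.5,"dy":10,"dz":0,"yaw":0,"jaw":0.68},{"dx":0,"dy":0,"dz":0,"yaw":0,"jaw":0.68}]'
python3 - <<'E'
from h import *
for n in("scene","top"):
    p,d=snapshot(n);print(caps(n,p))
    if n=="scene":cv2.imwrite("pics/s5.png",cv2.resize(p[190:370,250:490],(800,600)))
E
```

```text
time: 20.35
ee_pos: [0.4926, -0.1271, 0.1969]
ee_rot: [0.649, 0.761, 0.001, -0.002]
force: [-2.3, 9.1, 4.8]
opening: 0.0141
time: 21.1
ee_pos: [0.4876, -0.0938, 0.1969]
ee_rot: [0.649, 0.761, 0.0, -0.0]
force: [0.1, 0.9, 0.8]
opening: 0.014
[(np.float64(22.6), np.float64(1.1), 247), (np.float64(70.0), np.float64(0.8), 257), (np.float64(117.1), np.float64(1.0), 276), (np.float64(164.0), np.float64(5.8), 299)]
[(np.float64(70.0), np.float64(-1.9), 122), (np.float64(116.6), np.float64(-1.8), 123), (np.float64(163.1), np.float64(2.8), 125)]
```

View pics/s5.png

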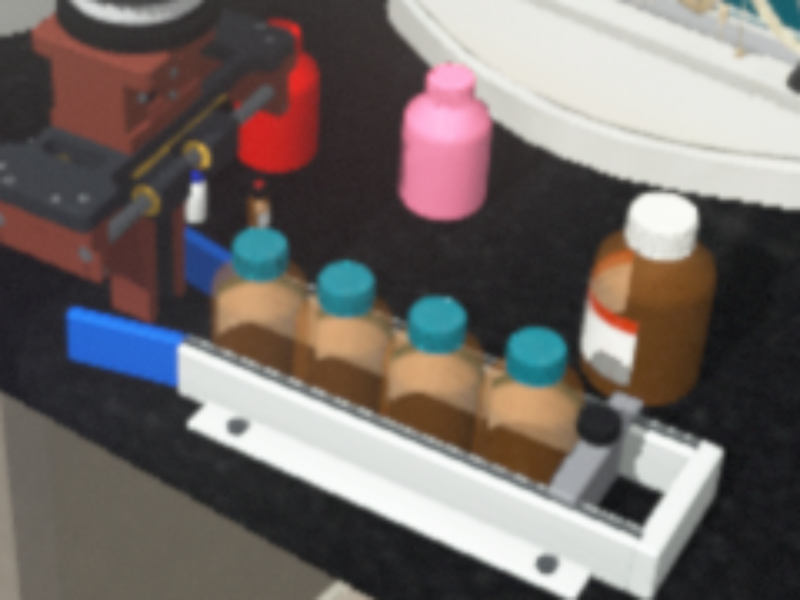

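```bash
python3 -m crank '[{"dx":0,"dy":0,"dz":40,"yaw":0,"jaw":0.68},{"dx":0,"dy":0,"dz":50,"yaw":0,"jaw":0.68},{"dx":0,"dy":0,"dz":30,"yaw":0,"jaw":0.68},{"dx":0,"dy":0,"dz":0,"yaw":0,"jaw":0.68},{"dx":0,"dy":0,"dz":0,"yaw":0,"jaw":0.68}]'
python3 - <<'E'
from h import *
for n in("scene","top"):print(caps(n,snapshot(n)[0]))
print(workorder.close_job())
E
```

```text
time: 21.82
ee_pos: [0.4872, -0.0949, 0.3162]
ee_rot: [0.65, 0.76, -0.0, -0.0]
force: [0.6, -0.5, 0.1]
opening: 0.0137
[(np.float64(22.8), np.float64(0.8), 242), (np.float64(70.0), np.float64(0.7), 258), (np.float64(117.0), np.float64(1.1), 277), (np.float64(164.0), np.float64(5.8), 299)]
[(np.float64(70.0), np.float64(-1.9), 122), (np.float64(116.6), np.float64(-1.8), 123), (np.float64(163.1), np.float64(2.8), 125)]
the job is handed in; nothing more can be done
None
```

The four bottles are in the lane, standing tight together against the end stop, and the job was handed in at about 22 s. No verdict came back, so success rests on my own measurements.

- **Closing up:** I gripped the third bottle lightly, centred it and slid it up to the front two. I then did the same with the rearmost bottle, which was still about 87 mm outside the mouth when the row closed.
- **Pushing in:** I pushed the block with the rearmost bottle gripped until about 20 mm from the stop. I then released it and finished with a low push from behind using narrowed jaws.
- **Pressing home:** I stepped up the push against the stop and ended at about 9.4 N along the lane, a little under the 10 N asked. Forces were read only at the end of each move, and the highest reading was that same value.

**Last checks:**
- **Spacing:** neighbours measured 47.2, 47.0 and 47.0 mm apart along the lane in the scene camera. With the sideways offset this is about 47.3 mm, under the 49.5 mm limit.
- **Front bottle:** its centre is about 163–164 mm in from the mouth.
- **Other objects:** the row looked upright in the last picture, and the white and brown vials and the big bottle looked undisturbed. I did not measure them afterwards, and the fitting case was not in that view.
- **Arm:** it was lifted clear before hand-in.

**Disagreement:** the cameras differ by about 3 mm sideways. The front bottle sits about 4.5 mm to the left of the others, and its offset from the centre line reads 5.8 mm in the scene camera and 2.8 mm in the top camera. The 52 mm rails allow only about 2.5 mm, so I take it to be within the 6 mm limit. The top camera did not pick up the rearmost bottle in its last two pictures, so that one was checked from the scene camera only.

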